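# Lay up two brush backs on their pressing boards

## Task

Lay up the two brush backs for pressing: the walnut (dark) one on the green board, the beech (pale) one on the blue board, in each case the thick drilled stock underneath and its cover of the same wood on top, centred on each other and on the board and lined up lengthwise. Then stand the iron weight upright in the middle of the walnut cover. Leave the jar, the round brush and the comb where they are.

Things in the scene. Friction and masses are not known exactly. Their poses are not given: they have to be found in the camera images.
- walnut_stock_c (a point): Walnut stock: very dark brown, its top face dotted with three rows of small pale marks (drilled holes, flush); a flat oval wooden slab (straight sides, half-round ends), 105 long x 42 wide x 24 high mm, lying flat. Point at its centre, half-way up (12 mm above its underside); x along its length, y across its width, z up. About 75 g.
- walnut_cover_c (a point): Walnut cover: very dark brown, plain top; a flat oval wooden slab (straight sides, half-round ends), 105 long x 42 wide x 12 high mm, lying flat. Point at its centre, half-way up (6 mm above its underside); x along its length, y across its width, z up. About 40 g.
- beech_stock_c (a point): Beech stock: pale cream wood, its top face dotted with three rows of small dark marks (drilled holes, flush); a flat oval wooden slab (straight sides, half-round ends), 105 long x 42 wide x 24 high mm, lying flat. Point at its centre, half-way up (12 mm above its underside); x along its length, y across its width, z up. About 75 g.
- beech_cover_c (a point): Beech cover: pale cream wood, plain top; a flat oval wooden slab (straight sides, half-round ends), 105 long x 42 wide x 12 high mm, lying flat. Point at its centre, half-way up (6 mm above its underside); x along its length, y across its width, z up. About 40 g.
- weight_c (a point): Iron weight, standing upright: a dark steel disc 40 mm in diameter and 28 mm high with a round brass grip post on top, 22 mm in diameter, from 28 to 64 mm above its underside. Point on its axis, 32 mm above its underside; z up. About 400 g.
- green_top (a point): Green pressing board, fixed to the bench: a rectangular aluminium plate 130 x 66 mm, flat, its top covered in green and 8 mm above the bench. Point at the centre of the top face; x along its length, y across, z up.
- blue_top (a point): Blue pressing board, fixed to the bench: a rectangular aluminium plate 130 x 66 mm, flat, its top covered in blue and 8 mm above the bench. Point at the centre of the top face; x along its length, y across, z up.
- jar_c (a point): Bystander: amber glass jar with black lid, 60 mm in diameter, 85 mm high, standing. Point at its centre.
- round_brush_c (a point): Bystander: round hand brush standing on its bristles, turned pale wood knob on top, 64 mm in diameter, 95 mm high. Point at its centre.
- comb_c (a point): Bystander: bristle comb lying flat, red back and steel teeth, 63 x 110 x 12 mm, teeth towards its +x. Point near its centre, half-way up.
Not all that is in view belongs to the job. There is more than one size of the part that bears weight_c; the job needs the larger. Leave any grey look-alike of the part that bears walnut_stock_c alone.

How it is judged:
At the end, for the whole second after the job is handed in: Each stock lies flat on its board (walnut green, beech blue) within 12 mm and 0.2 rad; each cover lies flat on the stock of its wood within 10 mm and 0.2 rad (either way round); the weight stands upright on the walnut cover within 12 mm of its centre; all at rest (horizontal distance between walnut_stock_c and green_top below 0.012 m and angle between the x axis of walnut_stock_c and the x axis of green_top, either way round below 0.2 rad and z of walnut_stock_c in the frame of green_top between 0.009 and 0.015 m and angle between each of walnut_stock_c, walnut_cover_c, beech_stock_c, beech_cover_c, weight_c's own z axis and vertical below 0.08 rad and horizontal distance between walnut_cover_c and walnut_stock_c below 0.01 m and angle between the x axis of walnut_cover_c and the x axis of walnut_stock_c, either way round below 0.2 rad and z of walnut_cover_c in the frame of green_top between 0.027 and 0.033 m and horizontal distance between beech_stock_c and blue_top below 0.012 m and angle between the x axis of beech_stock_c and the x axis of blue_top, either way round below 0.2 rad and z of beech_stock_c in the frame of blue_top between 0.009 and 0.015 m and horizontal distance between beech_cover_c and beech_stock_c below 0.01 m and angle between the x axis of beech_cover_c and the x axis of beech_stock_c, either way round below 0.2 rad and z of beech_cover_c in the frame of blue_top between 0.027 and 0.033 m and horizontal distance between weight_c and walnut_cover_c below 0.012 m and z of weight_c in the frame of green_top between 0.064 and 0.072 m and linear speed of each of walnut_stock, walnut_cover, beech_stock, beech_cover, weight below 0.02 m/s); the robot touches nothing.
It fails at once if the jar is moved more than 15 mm (distance of jar_c from where it was at the start of the episode above 0.015 m).
It fails at once if the round brush is moved more than 15 mm (distance of round_brush_c from where it was at the start of the episode above 0.015 m).
It fails at once if the comb is moved more than 15 mm (distance of comb_c from where it was at the start of the episode above 0.015 m).
It also fails if it takes over 128 s, if anything falls off the work surface, if the arm or the gripper's body presses on something with over 40 N, if the wrist force passes 120 N, or if a joint passes its speed limit or range.

## Robot

A 6-joint arm with a two-finger parallel gripper is mounted at the origin on the work surface. World frame = base frame: x ahead of the robot, y to its left, z up, the work surface at z = 0. Lengths are in m, angles in rad, forces in N, time in s.
With the tool pointing down it reaches from about 0.25 to 0.725 m from the base axis. Payload 4 kg.
Tool frame: the origin (TCP) lies at the very end of the fingers, on their centre line; the grasp point (between the pads) lies 19 mm behind it; z points along the fingers, y is the line along which they close (so a half turn about z gives the same grasp; the last joint's range is limited). The gripper opens to 85 mm and grips with 20 to 120 N. Pads are 22 mm wide; open, the fingers measure 114 mm over their backs; the gripper's body (76 mm by 85 mm) begins 54 mm behind the grasp point. The pads swing forward as they close: fully open they stand 13 mm farther back than shut.
Start: joints at [1.114, 0.241, 0.005, 1.335, 0, 1.571], TCP at [0.221, 0.449, 0.231] pointing down, gripper open.
Joint ranges: [-2.72, 2.72], [-1.05, 1.87], [-1.09, 1.28], [-1.99, 2.15], [-1.42, 1.44], [-3.14, 3.14]. Speed limits (rad/s): [2.79, 2.79, 3.14, 3.14, 3.14, 3.14].

## Interface

Orientations are given as a unit quaternion [x, y, z, w].
In Python, from workcell import bot, vision, workorder, boxes_of gives the robot as it stands.
- The arm moves only by the tool send_rows, never from a script. Its argument "motion" is text: rows parted by semicolons, each of 5 numbers parted by spaces: the closure, from -1 (fully open) to 1 (shut), so that 0 is half open, then the shift along the tool's x, y, z in cm, then the turn about the tool's z in rad. In form: claw x y z twist; .... A call has 1 to 5 rows; each row is the pose to reach, as a shift and turn from the pose commanded when the call began, along the tool's axes at that moment; what a row does not reach only later rows make up. A row lasts 1/10 s, in which the tool goes at most 50 mm and 8.59 degrees, less where a joint would pass 70% of its speed; a pose out of reach is approached as far as the arm can. A call with a gripper value outside its range is refused whole. The fingers move at their own pace and stop on an object; the grip force is fixed at half the most. Time passes only in rows, so rows that repeat a pose let the fingers close. It gives the time, the measured TCP pose, the force, the opening and the grip force at its end, in the units of the state.
- bot.get_obs(): the state, without advancing time (a new reading comes with each control period).
- vision.camera(name): name is "scene" or "top"; returns the picture (480x640x3 uint8, red, green, blue); there is no depth.
- vision.camera_model(name): a dict with "fov_y" (degrees; the focal length in pixels is half the picture's height over the tangent of half this angle, whatever the lens; pixels are square), "cx", "cy" (the principal point, pixels), "k1" (the pictures are not rectified: a ray, as slopes to the right and down, at radius r is drawn at 1 + k1 r^2 times it, then the intrinsics apply), "world_from_camera" (4x4, takes a point from camera to world coordinates). Camera axes: x right, y down, z forward; pixel columns grow to the right and rows downward; lengths in m; the calibration is good to about 2 mm. A picture is of the moment at which its call begins. camera_model takes no time and is no camera call.
- workorder.job_done(): hands the job in; it is judged then, once.
Trained networks look in the newest picture that a camera, given by its name, has taken for a name from the list of things; names that differ only in an ending like _2 or _b are one class to them, and where a whole thing is asked for, a point or a joint stands for the part that bears it (a point fixed in the world has none). Each returns a list of dicts, best first, with "conf" (0 to 1); they miss things now and then, are a little off and sometimes report something else, mostly with a low value. They report only what shows in the picture. A call takes as long as a camera call. They do not tell look-alikes from the thing itself.
- boxes_of(camera, target): "rect" ([centre column, centre row, width, height] in pixels, round what is visible of it).
The state is a dict: "clock": time; "joint_pos": joint angles; "joint_vel": joint speeds; "tau": joint torques, N m; "eef_pos": TCP position; "tool_rot": TCP orientation; "ft_force": force on the tool from outside, world axes, zero at the start; "ft_torque": the same for the moment, N m; "grip_width": finger opening in m; "grasp_force": force on a finger pad.
Only numpy, scipy, OpenCV 4.12 (cv2) and the standard library are available. Lean on these libraries where they do the work, as an engineer would, in place of code of your own. Each camera call takes 0.05 s, during which the arm holds its last target. There are 200 camera calls.

## Working session

There is one attempt and no reset: what is moved stays moved. The work goes in short steps, Python scripts to look and compute and a tool call to move; the robot and the scene stay as the last step left them, time stands still between calls to the robot, and variables do not carry over. Pictures are saved under pics/ and viewed, at most 14 in all, crops included, and the job is handed in when it is done.

Besides the shell and the picture viewer there is one more tool, called after ">>>" by a JSON object that holds its "op" and its "data", one argument or row to a line. send_rows: Moves the arm, as the interface text tells. Its arguments: {"type":"object","properties":{"motion":{"type":"string"}},"required":["motion"]}

```bash
ls; mkdir -p pics
cat > h.py <<'E'
import numpy as np, cv2
from workcell import bot, vision, workorder, boxes_of
def pix2world(cam,u,v,z):
    m=vision.camera_model(cam); f=240/np.tan(np.radians(m["fov_y"])/2)
    K=np.array([[f,0,m["cx"]],[0,f,m["cy"]],[0,0,1.]])
    p=cv2.undistortPoints(np.array([[[u,v]]],float),K,np.array([m["k1"],0,0,0,0.]))[0,0]
    T=np.array(m["world_from_camera"]); d=T[:3,:3]@[p[0],p[1],1]; o=T[:3,3]
    return o+d*(z-o[2])/d[2]
def snap(cam,name):
    im=vision.camera(cam); cv2.imwrite(f"pics/{name}.png",im[:,:,::-1]); return im
E
python3 - <<'E'
from h import *
for c in("top","scene"):
    snap(c,c+"0"); m=vision.camera_model(c); print(c,m["fov_y"],m["cx"],m["cy"],m["k1"],np.round(m["world_from_camera"],3).tolist())
    for n in "walnut_stock_c walnut_cover_c beech_stock_c beech_cover_c weight_c jar_c round_brush_c comb_c".split():
        print(n,[(np.round(b["rect"]).astype(int).tolist(),round(b["conf"],2)) for b in boxes_of(c,n)][:5])
print(bot.get_obs())
E
```

```text
pics
top 50.92772158657248 309.45769600435955 250.12247482299156 -0.056771081814532456 [[-0.001, -0.986, 0.168, 0.277], [-1.0, 0.002, 0.002, 0.089], [-0.002, -0.168, -0.986, 1.292], [0.0, 0.0, 0.0, 1.0]]
walnut_stock_c [([284, 272, 22, 39], 0.77), ([262, 322, 36, 40], 0.69), ([221, 272, 29, 52], 0.39)]
walnut_cover_c [([414, 271, 22, 39], 0.71), ([222, 272, 33, 52], 0.37)]
beech_stock_c [([469, 260, 26, 40], 0.95)]
beech_cover_c [([350, 265, 16, 47], 0.7)]
weight_c [([303, 191, 14, 21], 0.79), ([285, 274, 23, 39], 0.62)]
jar_c [([224, 194, 26, 32], 0.76)]
round_brush_c [([464, 196, 25, 28], 0.98)]
comb_c [([162, 252, 45, 20], 0.76)]
scene 55.900427964151774 315.99121410086497 236.90685102420827 -0.0873169017993915 [[-0.176, 0.597, -0.782, 1.19], [0.984, 0.088, -0.155, 0.208], [-0.023, -0.797, -0.603, 0.594], [0.0, 0.0, 0.0, 1.0]]
walnut_stock_c [([390, 213, 37, 27], 0.89), ([362, 245, 29, 39], 0.74)]
walnut_cover_c [([212, 235, 24, 34], 0.95)]
beech_stock_c [([212, 235, 22, 33], 0.75), ([149, 232, 32, 36], 0.64)]
beech_cover_c [([284, 244, 26, 35], 0.81), ([213, 235, 24, 30], 0.4)]
w
[... 166 characters left out ...]
 27], 0.8)]
{'clock': 0.9, 'joint_pos': array([1.11399404e+00, 2.40565379e-01, 5.03114034e-03, 1.33516568e+00,
       7.43068485e-06, 1.57082740e+00]), 'joint_vel': array([-0.00145845,  0.00158563, -0.00107597, -0.00157698, -0.00144258,
       -0.00010353]), 'tau': array([-9.71430381e-04, -3.72198987e+01,  2.52692503e+01,  9.97005554e-04,
       -6.03928879e-05,  2.97953044e-06]), 'eef_pos': array([0.22055099, 0.44876071, 0.23133569]), 'tool_rot': array([2.26435611e-01, 9.74026135e-01, 4.77932624e-05, 7.29472877e-06]), 'ft_force': array([-0.36995668, -0.95879344,  0.23746475]), 'ft_torque': array([ 0.01586751,  0.04522634, -0.03321149]), 'grasp_force': 0.0, 'grip_width': 0.08552835706722267}
```

Run:
```python
import cv2
a=cv2.imread("pics/top0.png")[165:395,130:510]; cv2.imwrite("pics/top0c.png",cv2.resize(a,None,fx=2.1,fy=2.1,interpolation=cv2.INTER_CUBIC))
a=cv2.imread("pics/scene0.png")[180:360,70:590]; cv2.imwrite("pics/scene0c.png",cv2.resize(a,None,fx=1.53,fy=1.53,interpolation=cv2.INTER_CUBIC))
```

```text
(no output)
```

View pics/top0c.png

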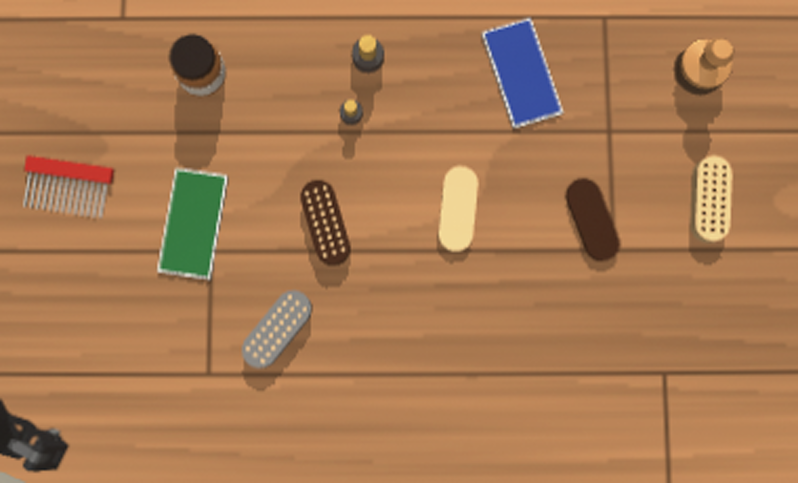

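View pics/scene0c.png

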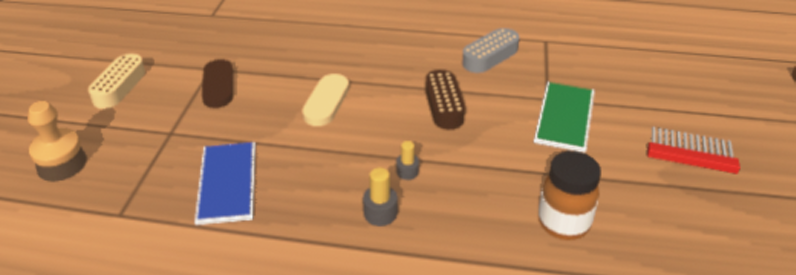

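Top picture: walnut stock (284,271) has dots, grey look-alike (262,322) is avoided; beech cover (348,264), walnut cover (412,269), beech stock (469,259); large weight (305,190) vs small (297,216); green board (222,271), blue (378,200). The crop already settles the choices by description.

```bash
cat >> h.py <<'E'
SEEDS=dict(ws=((284,271),'dark',.012),wc=((412,269),'dark',.006),bs=((469,259),'pale',.012),bc=((348,264),'pale',.006),green=((222,271),'green',.008),blue=((378,200),'blue',.008))
def mask(im,kind):
    r,g,b=[im[:,:,i].astype(int) for i in range(3)]
    m={'dark':(r<95)&(r-b>12)&(r-b<70),'pale':(r>195)&(b>110)&(g>165),'green':(g>r+20)&(g>b+20),'blue':(b>r+40)&(b>g+40)}[kind].astype(np.uint8)
    return cv2.morphologyEx(m,cv2.MORPH_CLOSE,np.ones((5,5),np.uint8))
def blob(im,seed,kind,z,cam='top'):
    n,l,s,c=cv2.connectedComponentsWithStats(mask(im,kind))
    i=min([i for i in range(1,n) if s[i,4]>60],key=lambda i:np.hypot(*(c[i]-seed)))
    v,u=np.where(l==i); P=np.array([pix2world(cam,a,b,z)[:2] for a,b in zip(u,v)])
    w,V=np.linalg.eigh(np.cov(P.T)); a=np.arctan2(V[1,1],V[0,1])
    return P.mean(0),(a+np.pi/2)%np.pi-np.pi/2,4*np.sqrt(w[::-1]),len(u),c[i]
E
python3 - <<'E'
from h import *
im=vision.camera("top")
for k,(s,c,z) in SEEDS.items():
    p,a,w,n,cc=blob(im,s,c,z); print(k,np.round(p,4),round(a,3),np.round(w,3),n,np.round(cc))
ims=vision.camera("scene")
S=dict(ws=((362,245),'dark',.012),wc=((212,235),'dark',.006),bs=((147,232),'pale',.012),bc=((284,244),'pale',.006),green=((440,256),'green',.008),blue=((218,298),'blue',.008))
for k,(s,c,z) in S.items():
    p,a,w,n,cc=blob(ims,s,c,z,'scene'); print(k,np.round(p,4),round(a,3),np.round(w,3),n,np.round(cc))
# weight: brass post top, z=.064, and disc base
for cam,(u0,v0) in (("top",(305,190)),("scene",(319,308))):
    I=(im if cam=="top" else ims)[v0-25:v0+25,u0-16:u0+16]
    r,g,b=[I[:,:,i].astype(int) for i in range(3)]
    for nm,m,z in(("brass",(r-b>80)&(g>130)&(g>.68*r),.046),("disc",(r<95)&(abs(r-b)<22),.014)):
        v,u=np.where(m); print(cam,nm,len(u),u.mean()+u0-16,v.mean()+v0-25,u.min(),u.max(),v.min(),v.max(),pix2world(cam,u.mean()+u0-16,v.mean()+v0-25,z))
E
```

```text
ws [0.4409 0.1559] 0.293 [0.114 0.045] 605 [285. 271.]
wc [ 0.4444 -0.1712] 0.316 [0.111 0.048] 613 [412. 270.]
bs [ 0.4707 -0.3212] -0.096 [0.114 0.047] 604 [469. 259.]
bc [ 0.46  -0.007] -0.113 [0.113 0.047] 607 [348. 264.]Traceback (most recent call last):
  File "<stdin>", line 4, in <module>
  File "h.py", line 19, in blob
    v,u=np.where(l==i); P=np.array([pix2world(cam,a,b,z)[:2] for a,b in zip(u,v)])
                                    ~~~~~~~~~^^^^^^^^^^^
  File "h.py", line 4, in pix2world
    m=vision.camera_model(cam); f=240/np.tan(np.radians(m["fov_y"])/2)
ValueError: time passes only in moves, steps and waits
```

```bash
sed -i 's/m=vision.camera_model(cam); f=/m=model(cam); f=/; s/^def pix2world/from functools import lru_cache\nmodel=lru_cache(None)(lambda c: vision.camera_model(c))\ndef pix2world/' h.py
python3 - <<'E'
from h import *
im=vision.camera("top");ims=vision.camera("scene")
np.savez("start.npz",t=im,s=ims)
for k,(s,c,z) in SEEDS.items():
    p,a,w,n,cc=blob(im,s,c,z); print(k,np.round(p,4),round(a,3),np.round(w,3),n,np.round(cc))
S=dict(ws=((362,245),'dark',.012),wc=((212,235),'dark',.006),bs=((147,232),'pale',.012),bc=((284,244),'pale',.006),green=((440,256),'green',.008),blue=((218,298),'blue',.008))
for k,(s,c,z) in S.items():
    p,a,w,n,cc=blob(ims,s,c,z,'scene'); print(k,np.round(p,4),round(a,3),np.round(w,3),n,np.round(cc))
for cam,(u0,v0) in (("top",(305,190)),("scene",(319,308))):
    I=(im if cam=="top" else ims)[v0-25:v0+25,u0-16:u0+16]
    r,g,b=[I[:,:,i].astype(int) for i in range(3)]
    for nm,m,z in(("brass",(r-b>80)&(g>130)&(g>.68*r),.046),("disc",(r<95)&(abs(r-b)<22),.014)):
        v,u=np.where(m); print(cam,nm,len(u),u.mean()+u0-16,v.mean()+v0-25,u.min(),u.max(),v.min(),v.max(),pix2world(cam,u.mean()+u0-16,v.mean()+v0-25,z))
E
```

```text
ws [0.4409 0.1559] 0.293 [0.114 0.045] 605 [285. 271.]
wc [ 0.4443 -0.1712] 0.318 [0.111 0.048] 614 [412. 270.]
bs [ 0.4708 -0.3212] -0.095 [0.114 0.047] 603 [469. 259.]
bc [ 0.4599 -0.0071] -0.112 [0.113 0.047] 608 [348. 264.]
green [0.4417 0.3194] -0.147 [0.143 0.07 ] 1128 [221. 271.]
blue [ 0.6321 -0.0896] 0.295 [0.142 0.068] 1011 [378. 199.]
ws [0.448 0.155] 0.232 [0.132 0.048] 703 [361. 245.]
wc [ 0.4509 -0.1711] 0.352 [0.121 0.045] 515 [212. 235.]
bs [ 0.4717 -0.3267] 0.075 [0.142 0.05 ] 586 [143. 232.]
bc [ 0.4627 -0.0101] -0.063 [0.127 0.047] 635 [282. 245.]
green [0.4508 0.3163] -0.145 [0.143 0.069] 1122 [439. 255.]
blue [ 0.639  -0.0899] 0.298 [0.142 0.068] 1480 [217. 298.]
top brass 324 304.53395061728395 175.56172839506172 0 31 0 49 [0.68368308 0.10430325 0.046     ]
top disc 99 304.77777777777777 192.94949494949495 9 23 21 33 [0.64652048 0.10403439 0.014     ]
scene brass 584 316.05650684931504 304.0582191780822 0 31 0 49 [0.66289623 0.10042504 0.046     ]
scene disc 115 321.7826086956522 315.25217391304346 5 29 5 42 [0.65718446 0.1087354  0.014     ]
```

```bash
cat >> h.py <<'E'
from scipy.spatial.transform import Rotation as R
def plan(*wps,start=None):
    """each waypoint (x,y,z,tool-y angle): print cm in tool axes + twist, chained"""
    if start is None:
        o=bot.get_obs(); y=R.from_quat(o["tool_rot"]).as_matrix()[:,1]
        start=(*o["eef_pos"],np.arctan2(y[1],y[0])); print("clock",round(o["clock"],2),"at",np.round(start,4),"f",np.round(o["ft_force"],1),"w",round(o["grip_width"],4))
    p=np.array(start)
    for w in wps:
        w=np.array(w); d=w-p; c,s=np.cos(p[3]),np.sin(p[3])
        # tool y=(c,s), tool x=(-s,c)?? right-handed with z down: x=y cross z
        X=np.cross([c,s,0],[0,0,-1])[:2]; t=(d[3]+np.pi/2)%np.pi-np.pi/2
        print("x %.2f y %.2f z %.2f twist %.3f"%(d[:2]@X*100,d[:2]@[c,s]*100,-d[2]*100,-t)); p=w
E
python3 -c "
from h import *
plan((.445,.156,.12,1.864))"
```

```text
clock 1.05 at [0.2205 0.4487 0.2313 1.114 ] f [-0.3 -0.6 -0.6] w 0.0856
x -33.06 y -16.37 z 11.13 twist -0.750
```

>>> {"op": "send_rows", "data": {
  "motion": "-1 -4 -2 1 -0.15; -1 -8 -4 2 -0.3; -1 -12 -6 3 -0.45; -1 -16 -8 4 -0.6; -1 -20 -10 5 -0.75"
}}

```text
clock: 1.55
eef_pos: [0.3495, 0.2798, 0.184]
tool_rot: [-0.106, 0.994, 0.0, 0.0]
ft_force: [0.6, 0.7, -1.2]
grip_width: 0.0856
grasp_force: 0.0
```

```bash
python3 -c "
from h import *
plan((.445,.156,.12,1.864))"
```

```text
clock 1.55 at [0.3495 0.2798 0.184  1.7837] f [ 0.6  0.7 -1.2] w 0.0856
x -6.72 y -14.12 z 6.40 twist -0.080
```

```bash
python3 -c "
from h import *
plan((.445,.156,.12,1.864),start=(.3559,.2708,.1813,1.864))"
```

```text
x -5.21 y -13.57 z 6.13 twist -0.000
```

>>> {"op": "send_rows", "data": {
  "motion": "-1 -1.7 -4.5 2 0; -1 -3.4 -9 4 0; -1 -5.2 -13.5 6.1 0; -1 -5.2 -13.5 6.1 0; -1 -5.2 -13.5 6.1 0"
}}

```text
clock: 2.05
eef_pos: [0.4273, 0.1584, 0.1225]
tool_rot: [-0.102, 0.995, -0.0, -0.001]
ft_force: [-0.5, -0.3, 0.2]
grip_width: 0.0854
grasp_force: 0.0
```

Run:
```python
from h import *
plan((.445,.156,.12,1.864))
s=snap("scene","s1"); t=snap("top","t1")
def proj(cam,P):
    m=model(cam); f=240/np.tan(np.radians(m["fov_y"])/2); T=np.linalg.inv(m["world_from_camera"]); 
    K=np.array([[f,0,m["cx"]],[0,f,m["cy"]],[0,0,1.]])
    return cv2.projectPoints(np.array(P,float)[None],cv2.Rodrigues(T[:3,:3])[0],T[:3,3],K,np.array([m["k1"],0,0,0,0.]))[0][0,0]
p=bot.get_obs()["eef_pos"]; d=np.array([np.cos(1.864),np.sin(1.864),0])
q=[proj("scene",p+k*d) for k in(-.0425,0,.0425)]; print(q)
a=s[200:300,310:420,::-1].copy(); a=cv2.resize(a,None,fx=6,fy=6,interpolation=cv2.INTER_CUBIC)
for x in q: cv2.drawMarker(a,tuple(int(v) for v in((x[0]-310+.5)*6,(x[1]-200+.5)*6)),(0,0,255),0,12,1)
cv2.imwrite("pics/s1c.png",a)
```

```text
clock 2.05 at [0.4273 0.1584 0.1225 1.7746] f [-0.5 -0.3  0.2] w 0.0854
x -1.68 y -0.59 z 0.25 twist -0.089
[array([344.94433518, 195.77439552]), array([366.27096691, 194.05642364]), array([387.37754241, 192.37134984])]
```

View pics/s1c.png

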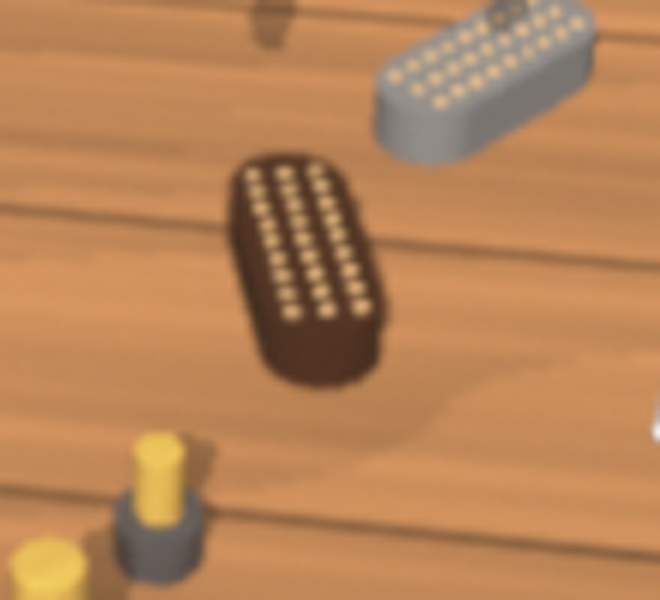

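Run:
```python
from h import *
s=cv2.imread("pics/s1.png"); a=cv2.resize(s[140:220,315:415],None,fx=6,fy=6,interpolation=cv2.INTER_CUBIC)
for x in [(344.9,195.8),(366.3,194.1),(387.4,192.4)]: cv2.drawMarker(a,tuple(int(v) for v in((x[0]-315+.5)*6,(x[1]-140+.5)*6)),(0,0,255),0,12,1)
cv2.imwrite("pics/s1d.png",a)
```

```text
(no output)
```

View pics/s1d.png

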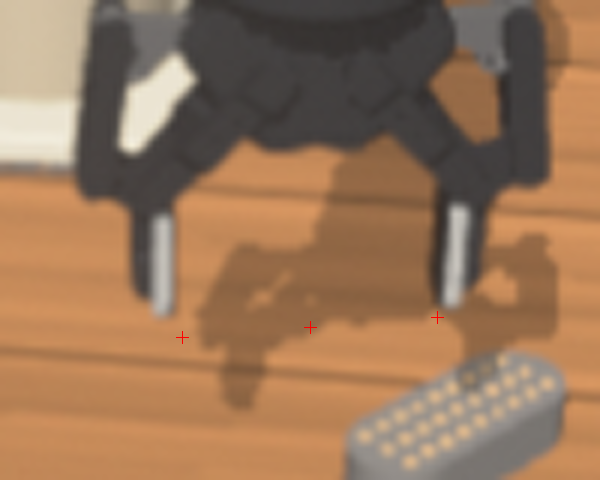

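Tips sit about midway between what the two cameras predict; I'll use the top readings + (4, −1.5) mm.

```bash
python3 -c "
from h import *
plan((.4445,.155,.006,1.864))"
```

```text
clock 2.15 at [0.4272 0.1604 0.1236 1.7785] f [0.7 1.  0.7] w 0.0856
x -1.58 y -0.88 z 11.76 twist -0.086
```

>>> {"op": "send_rows", "data": {
  "motion": "-1 -0.8 -0.4 0 -0.09; -1 -1.6 -0.8 4 -0.09; -1 -1.6 -0.8 8 -0.09; -1 -1.6 -0.8 11 -0.09; -1 -1.6 -0.8 11.5 -0.09"
}}

```text
clock: 2.65
eef_pos: [0.4414, 0.156, 0.0057]
tool_rot: [-0.15, 0.989, -0.0, -0.003]
ft_force: [-0.7, -0.3, 0.3]
grip_width: 0.0857
grasp_force: 0.0
```

```bash
python3 -c "
from h import *
for i in range(4): vision.camera('scene'); plan((.4445,.155,.006,1.864))
snap('scene','s2'); print(bot.get_obs()['joint_pos'])
"
```

```text
clock 2.7 at [0.4425 0.1561 0.0067 1.871 ] f [-0.   1.1 -0.1] w 0.0853
x -0.16 y -0.17 z 0.07 twist 0.007
clock 2.75 at [0.4439 0.1564 0.0083 1.8706] f [0.3 0.3 0.3] w 0.0856
x -0.01 y -0.15 z 0.23 twist 0.007
clock 2.8 at [0.4451 0.1565 0.0093 1.8702] f [-0.3 -0.1  0.4] w 0.085
x 0.10 y -0.13 z 0.33 twist 0.006
clock 2.85 at [0.4459 0.1565 0.0099 1.8697] f [ 0.5  1.  -0.8] w 0.0855
x 0.18 y -0.10 z 0.39 twist 0.006
[ 3.37052816e-01  4.08526816e-01 -4.02976374e-01  7.55260585e-01
  8.72728589e-05  3.86132524e-02]
```

>>> {"op": "send_rows", "data": {
  "motion": "-1 0.1 -0.1 0.4 0; -1 0.1 -0.1 0.4 0; 1 0.1 -0.1 0.4 0; 1 0.1 -0.1 0.4 0; 1 0.1 -0.1 0.4 0"
}}

```text
clock: 3.4
eef_pos: [0.4441, 0.1539, 0.0043]
tool_rot: [-0.148, 0.989, 0.0, 0.0]
ft_force: [-1.6, 3.8, 2.3]
grip_width: 0.0436
grasp_force: 1.9
```

>>> {"op": "send_rows", "data": {
  "motion": "1 0 0 0 0; 1 0 0 0 0; 1 0 0 0 0; 1 0 0 0 0; 1 0 0 0 0"
}}

```text
clock: 3.9
eef_pos: [0.4444, 0.154, 0.0046]
tool_rot: [-0.148, 0.989, 0.0, 0.001]
ft_force: [-0.1, -0.6, 5.0]
grip_width: 0.0408
grasp_force: 62.5
```

```bash
python3 -c "
from h import *
plan((.4445,.155,.006,1.864)); o=bot.get_obs(); print(o['grasp_force'])
"
```

```text
clock 3.9 at [0.4444 0.154  0.0046 1.8679] f [-0.1 -0.6  5. ] w 0.0408
x -0.03 y 0.09 z -0.14 twist 0.004
62.50637412071228
```

```bash
python3 -c "
from h import *
s=(.4444,.154,.0046,1.868)
plan((.4444,.154,.0746,1.868),(.4457,.318,.0446,1.424),(.4457,.318,.0146,1.424),start=s)
"
```

```text
x 0.00 y 0.00 z -7.00 twist -0.000
x -4.93 y 15.64 z 3.00 twist 0.444
x 0.00 y 0.00 z 3.00 twist -0.000
```

>>> {"op": "send_rows", "data": {
  "motion": "1 0 0 -1 0; 1 0 0 -3 0; 1 0 0 -5 0; 1 0 0 -7 0; 1 0 0 -7 0"
}}

```text
clock: 4.4
eef_pos: [0.4458, 0.1545, 0.0767]
tool_rot: [-0.148, 0.989, 0.0, 0.002]
ft_force: [0.3, 0.9, -0.4]
grip_width: 0.0406
grasp_force: 61.8
```

>>> {"op": "send_rows", "data": {
  "motion": "1 -1.1 3.5 0 0.11; 1 -2.5 8 0.5 0.22; 1 -3.7 12 1 0.33; 1 -4.9 15.6 2 0.444; 1 -4.9 15.6 3 0.444"
}}

```text
clock: 4.9
eef_pos: [0.4452, 0.3221, 0.0431]
tool_rot: [0.071, 0.997, 0.001, 0.001]
ft_force: [-0.5, -0.7, -0.7]
grip_width: 0.0406
grasp_force: 61.7
```

>>> {"op": "send_rows", "data": {
  "motion": "1 0 0 0 0; 1 0 0 0 0; 1 0 0 0 0; 1 0 0 0 0"
}}

```text
clock: 5.3
eef_pos: [0.4456, 0.3165, 0.0447]
tool_rot: [0.074, 0.997, 0.0, 0.0]
ft_force: [0.3, -0.1, -0.5]
grip_width: 0.0406
grasp_force: 61.7
```

```bash
python3 -c "
from h import *
plan((.4457,.318,.0146,1.424))
"
```

```text
clock 5.3 at [0.4456 0.3165 0.0447 1.4225] f [ 0.3 -0.1 -0.5] w 0.0406
x 0.01 y 0.15 z 3.01 twist -0.001
```

>>> {"op": "send_rows", "data": {
  "motion": "1 0 0.1 1.5 0; 1 0 0.1 2.8 0; 1 0 0.1 3.15 0; 1 0 0.1 3.15 0; 1 0 0.1 3.15 0"
}}

```text
clock: 5.8
eef_pos: [0.4452, 0.318, 0.0126]
tool_rot: [0.074, 0.997, -0.0, -0.0]
ft_force: [-0.3, -0.6, 0.5]
grip_width: 0.0407
grasp_force: 61.8
```

>>> {"op": "send_rows", "data": {
  "motion": "0.4 0 0 0 0; 0 0 0 0 0; -0.5 0 0 0 0; -0.5 0 0 0 0; -0.5 0 0 -1 0"
}}

```text
clock: 6.3
eef_pos: [0.4442, 0.3177, 0.0217]
tool_rot: [0.073, 0.997, -0.001, -0.001]
ft_force: [0.5, -0.1, 0.1]
grip_width: 0.0643
grasp_force: 0.0
```

>>> {"op": "send_rows", "data": {
  "motion": "-0.5 0 0 -4 0; -0.5 0 0 -8 0; -0.5 0 0 -11 0; -0.5 0 0 -11 0; -0.5 0 0 -11 0"
}}

```text
clock: 6.8
eef_pos: [0.4458, 0.3188, 0.1341]
tool_rot: [0.073, 0.997, 0.001, 0.001]
ft_force: [-0.7, -0.2, -0.4]
grip_width: 0.0642
grasp_force: 0.0
```

```bash
python3 -c "
from h import *
plan((.448,-.1725,.13,1.889),(.448,-.1725,.002,1.889))
"
```

```text
clock 6.8 at [0.4458 0.3188 0.1341 1.4241] f [-0.7 -0.2 -0.4] w 0.0642
x -7.39 y -48.57 z 0.41 twist -0.465
x 0.00 y 0.00 z 12.80 twist -0.000
```

>>> {"op": "send_rows", "data": {
  "motion": "-0.5 -0.7 -4.8 0 -0.04; -0.5 -1.4 -9.6 0 -0.09; -0.5 -2.2 -14.4 0 -0.13; -0.5 -2.9 -19.2 0 -0.18; -0.5 -3.7 -24.3 0 -0.23"
}}

```text
clock: 7.3
eef_pos: [0.4446, 0.0724, 0.1312]
tool_rot: [-0.043, 0.999, -0.0, -0.002]
ft_force: [1.0, 0.6, 0.8]
grip_width: 0.0638
grasp_force: 0.0
```

>>> {"op": "send_rows", "data": {
  "motion": "-0.5 0 0 0 0; -0.5 0 0 0 0; -0.5 0 0 0 0"
}}

```text
clock: 7.6
eef_pos: [0.4458, 0.0749, 0.1319]
tool_rot: [-0.042, 0.999, 0.0, -0.001]
ft_force: [0.6, 0.1, 0.4]
grip_width: 0.0638
grasp_force: 0.0
```

```bash
python3 -c "
from h import *
plan((.448,-.1725,.13,1.889),(.448,-.1725,.002,1.889))
im=snap('top','t2')
p,a,w,n,c=blob(im,(221,271),'dark',.020); print(p+[.004,-.0015],a,w,n,c)
p,a,w,n,c=blob(im,(221,271),'green',.008); print(p+[.004,-.0015],a,n)
"
```

```text
clock 7.6 at [0.4458 0.0749 0.1319 1.6546] f [0.6 0.1 0.4] w 0.0638
x 1.86 y -24.67 z 0.19 twist -0.234
x 0.00 y 0.00 z 12.80 twist -0.000
[0.44706728 0.31859623] -0.1340105921789707 [0.11412711 0.05111915] 687 [220.01601164 269.70742358]
[0.44226816 0.3137055 ] -0.17811183563414623 435
```

>>> {"op": "send_rows", "data": {
  "motion": "-0.5 0.3 -4.8 0 -0.05; -0.5 0.7 -9.6 0 -0.1; -0.5 1.1 -14.4 0 -0.15; -0.5 1.5 -19.2 0 -0.2; -0.5 1.9 -24.6 0.2 -0.234"
}}

```text
clock: 8.15
eef_pos: [0.4487, -0.1683, 0.1308]
tool_rot: [-0.161, 0.987, 0.0, 0.0]
ft_force: [1.8, -0.8, 0.6]
grip_width: 0.064
grasp_force: 0.0
```

>>> {"op": "send_rows", "data": {
  "motion": "-0.5 0 0 4 0; -0.5 0 0 8 0; -0.5 0 0 9 0; -0.5 0 0 9 0; -0.5 0 0 9 0"
}}

```text
clock: 8.65
eef_pos: [0.4492, -0.1676, 0.0418]
tool_rot: [-0.159, 0.987, -0.0, 0.001]
ft_force: [-0.0, -0.0, 0.6]
grip_width: 0.0641
grasp_force: 0.0
```

```bash
python3 -c "
from h import *
plan((.448,-.1725,.0025,1.889)); snap('scene','s3')
s=cv2.imread('pics/s3.png'); cv2.imwrite('pics/s3c.png',cv2.resize(s[170:270,150:280],None,fx=5,fy=5,interpolation=cv2.INTER_CUBIC))
"
```

```text
clock 8.65 at [ 0.4492 -0.1676  0.0418  1.8904] f [-0.  -0.   0.6] w 0.0641
x 0.26 y -0.43 z 3.93 twist 0.001
```

View pics/s3c.png

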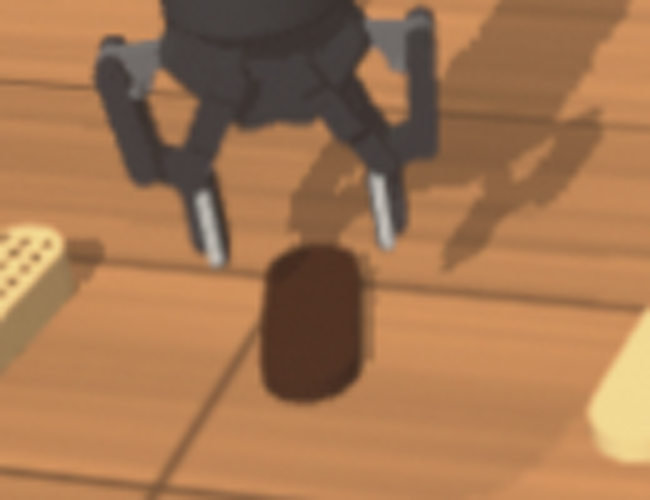

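The fingers straddle the walnut cover (cover centre near px (212,234)), both clear. Lower and close.

>>> {"op": "send_rows", "data": {
  "motion": "-0.5 0.2 -0.4 2 0; -0.5 0.2 -0.4 3.9 0; -0.5 0.2 -0.4 3.9 0; -0.5 0.2 -0.4 3.9 0; 1 0.2 -0.4 3.9 0"
}}

```text
clock: 9.2
eef_pos: [0.4486, -0.1731, 0.0034]
tool_rot: [-0.158, 0.987, -0.001, 0.001]
ft_force: [-0.4, -0.1, 0.2]
grip_width: 0.0506
grasp_force: 0.0
```

>>> {"op": "send_rows", "data": {
  "motion": "1 0 0 0 0; 1 0 0 0 0; 1 0 0 0 0; 1 0 0 0 0; 1 0 0 0 0"
}}

```text
clock: 9.7
eef_pos: [0.4486, -0.1732, 0.0037]
tool_rot: [-0.158, 0.987, -0.001, 0.002]
ft_force: [-0.5, 1.2, 6.0]
grip_width: 0.04
grasp_force: 60.3
```

>>> {"op": "send_rows", "data": {
  "motion": "1 0 0 -1 0; 1 0 0 -4 0; 1 0 0 -8 0; 1 0 0 -10 0; 1 0 0 -10 0"
}}

```text
clock: 10.2
eef_pos: [0.4501, -0.1739, 0.1063]
tool_rot: [-0.158, 0.987, -0.002, 0.004]
ft_force: [0.0, -0.0, -0.9]
grip_width: 0.0399
grasp_force: 60.7
```

```bash
python3 -c "
from h import *
plan((.446,.318,.0846,1.424))
"
```

```text
clock 10.2 at [ 0.4501 -0.1739  0.1063  1.888 ] f [ 0.  -0.  -0.9] w 0.0399
x -14.96 y 46.86 z 2.17 twist 0.464
```

>>> {"op": "send_rows", "data": {
  "motion": "1 -1.2 3.7 0 0.04; 1 -2.6 8 0 0.09; 1 -4 12.5 0 0.14; 1 -5.5 17.2 0 0.19; 1 -7 21.9 0 0.23"
}}

```text
clock: 10.7
eef_pos: [0.4445, 0.0587, 0.1015]
tool_rot: [-0.042, 0.999, -0.0, -0.0]
ft_force: [1.2, -0.1, -0.8]
grip_width: 0.0401
grasp_force: 60.8
```

>>> {"op": "send_rows", "data": {
  "motion": "1 0 0 0 0; 1 0 0 0 0; 1 0 0 0 0"
}}

```text
clock: 11.0
eef_pos: [0.4449, 0.0565, 0.1014]
tool_rot: [-0.043, 0.999, -0.0, -0.001]
ft_force: [0.4, 0.3, -0.0]
grip_width: 0.0396
grasp_force: 60.8
```

```bash
python3 -c "
from h import *
plan((.446,.318,.0846,1.424))
"
```

```text
clock 11.0 at [0.4449 0.0565 0.1014 1.6577] f [ 0.4  0.3 -0. ] w 0.0396
x -2.38 y 26.04 z 1.68 twist 0.234
```

>>> {"op": "send_rows", "data": {
  "motion": "1 -0.4 4.8 0 0.05; 1 -0.9 9.6 0 0.1; 1 -1.3 14.4 0 0.15; 1 -1.8 19.2 0 0.2; 1 -2.2 23 0 0.234"
}}

```text
clock: 11.5
eef_pos: [0.4481, 0.2887, 0.1017]
tool_rot: [0.075, 0.997, 0.0, 0.0]
ft_force: [0.2, -0.3, 0.9]
grip_width: 0.0398
grasp_force: 60.8
```

>>> {"op": "send_rows", "data": {
  "motion": "1 0 0 0 0; 1 0 0 0 0; 1 0 0 0 0"
}}

```text
clock: 11.8
eef_pos: [0.4474, 0.286, 0.1014]
tool_rot: [0.075, 0.997, -0.001, -0.001]
ft_force: [-0.3, 0.7, 0.0]
grip_width: 0.0402
grasp_force: 60.9
```

```bash
python3 -c "
from h import *
plan((.4465,.318,.037,1.424))
"
```

```text
clock 11.8 at [0.4474 0.286  0.1014 1.4214] f [-0.3  0.7  0. ] w 0.0402
x 0.56 y 3.15 z 6.44 twist -0.003
```

>>> {"op": "send_rows", "data": {
  "motion": "1 0.6 3.15 0 0; 1 0.6 3.15 3 0; 1 0.6 3.15 5.6 0; 1 0.6 3.15 5.6 0; 1 0.6 3.15 5.6 0"
}}

```text
clock: 12.3
eef_pos: [0.4459, 0.3185, 0.0458]
tool_rot: [0.074, 0.997, -0.001, -0.001]
ft_force: [0.8, -0.6, 0.3]
grip_width: 0.0397
grasp_force: 60.9
```

>>> {"op": "send_rows", "data": {
  "motion": "1 0 0 0.4 0; 1 0 0 0.8 0; 1 0 0 0.8 0; 1 0 0 0.8 0"
}}

```text
clock: 12.7
eef_pos: [0.4461, 0.3203, 0.0382]
tool_rot: [0.073, 0.997, 0.0, 0.0]
ft_force: [-0.4, 0.1, 0.2]
grip_width: 0.0397
grasp_force: 60.9
```

```bash
python3 -c "
from h import *
plan((.4465,.318,.037,1.424)); s=snap('scene','s4')
cv2.imwrite('pics/s4c.png',cv2.resize(s[180:290,380:510,::-1],None,fx=5,fy=5,interpolation=cv2.INTER_CUBIC))
"
```

```text
clock 12.7 at [0.4461 0.3203 0.0382 1.4241] f [-0.4  0.1  0.2] w 0.0397
x -0.08 y -0.22 z 0.12 twist 0.000
```

View pics/s4c.png

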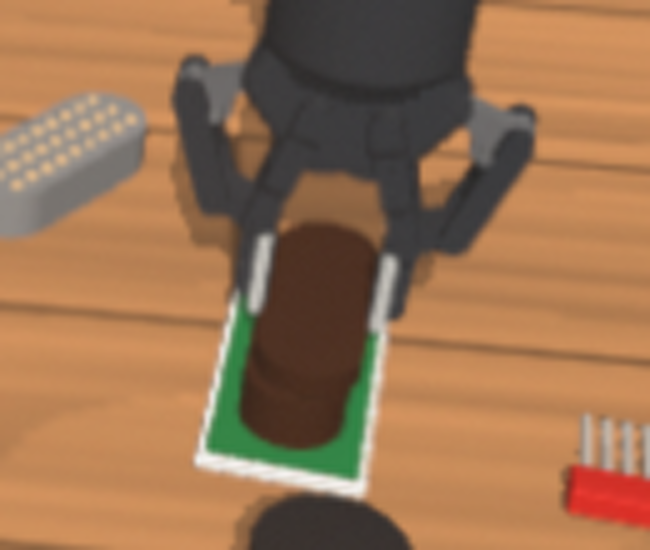

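Run:
```python
from h import *
s=cv2.imread('pics/s4.png')[215:275,415:465].astype(float)
a=np.clip((s-20)*3.2,0,255).astype(np.uint8)
a=cv2.resize(a,None,fx=10,fy=10,interpolation=cv2.INTER_CUBIC)
def proj(cam,P):
    m=model(cam); f=240/np.tan(np.radians(m["fov_y"])/2); T=np.linalg.inv(m["world_from_camera"]); K=np.array([[f,0,m["cx"]],[0,f,m["cy"]],[0,0,1.]])
    return cv2.projectPoints(np.array(P,float),cv2.Rodrigues(T[:3,:3])[0],T[:3,3],K,np.array([m["k1"],0,0,0,0.]))[0][:,0]
def oval(x,y,z,ang):
    t=np.linspace(0,2*np.pi,80); px=.021*np.cos(t)+.0315*np.sign(np.cos(t)); py=.021*np.sin(t)
    c,s_=np.cos(ang),np.sin(ang); return np.c_[x+c*px-s_*py,y+s_*px+c*py,z+0*t]
# scene bias: reads +4mm x, -1.5mm y
for z,col in((.008,(0,255,255)),(.032,(0,255,0)),(.044,(255,255,0))):
    q=proj('scene',oval(.447+.004,.3186-.0015,z,-.14)); q=((q-[415,215]+.5)*10).astype(int)
    cv2.polylines(a,[q],True,col,1)
cv2.imwrite('pics/s4d.png',a)
```

```text
(no output)
```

View pics/s4d.png

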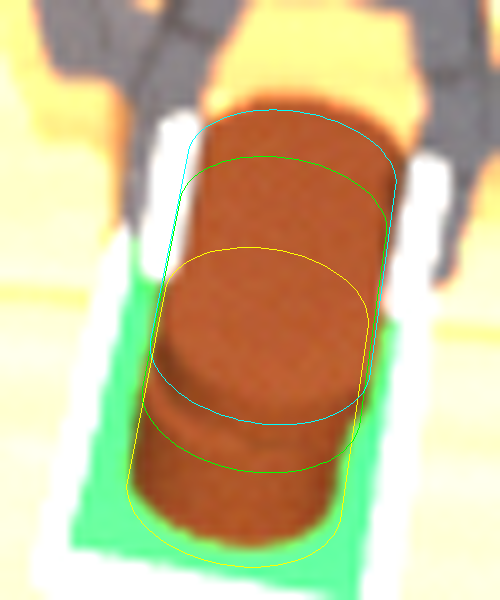

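Cover overlays the stock within about 3 mm (slightly to +y). Nudge, lower, release.

>>> {"op": "send_rows", "data": {
  "motion": "1 0 -0.2 0.1 0; 1 0 -0.2 0.2 0; 1 0 -0.2 0.2 0; 1 0 -0.2 0.2 0; 0.5 0 -0.2 0.2 0"
}}

```text
clock: 13.25
eef_pos: [0.4455, 0.3181, 0.0358]
tool_rot: [0.073, 0.997, -0.0, -0.0]
ft_force: [-0.4, -0.9, 0.7]
grip_width: 0.04
grasp_force: 61.0
```

>>> {"op": "send_rows", "data": {
  "motion": "0.2 0 0 0 0; -0.4 0 0 0 0; -0.4 0 0 0 0; -0.4 0 0 -1 0; -0.4 0 0 -4 0"
}}

```text
clock: 13.75
eef_pos: [0.4435, 0.3168, 0.0739]
tool_rot: [0.073, 0.997, -0.002, -0.003]
ft_force: [0.9, 0.1, 0.4]
grip_width: 0.0599
grasp_force: 0.0
```

>>> {"op": "send_rows", "data": {
  "motion": "-0.4 0 -0 -4 0; -0.4 0 -4 -8 0; -0.4 0 -8 -8 0; -0.4 0 -8 -8 0; -0.4 0 -8 -8 0"
}}

```text
clock: 14.25
eef_pos: [0.4342, 0.2387, 0.1569]
tool_rot: [0.074, 0.997, 0.001, 0.001]
ft_force: [0.4, -0.6, 0.2]
grip_width: 0.0597
grasp_force: 0.0
```

```bash
python3 -c "
from h import *
plan((.652,.1035,.17,1.571),(.652,.1035,.033,1.571))
"
```

```text
clock 14.25 at [0.4342 0.2387 0.1569 1.4223] f [ 0.4 -0.6  0.2] w 0.0597
x -23.54 y -10.15 z -1.31 twist -0.149
x 0.00 y 0.00 z 13.70 twist -0.000
```

>>> {"op": "send_rows", "data": {
  "motion": "-0.4 -3 -3 -0.5 -0.03; -0.4 -7.5 -5 -1 -0.06; -0.4 -12 -7 -1 -0.1; -0.4 -16.5 -8.5 -1 -0.15; -0.4 -20.5 -10.1 -1 -0.15"
}}

```text
clock: 14.75
eef_pos: [0.6241, 0.1093, 0.1651]
tool_rot: [-0.003, 1.0, 0.0, 0.0]
ft_force: [0.5, 0.2, 0.2]
grip_width: 0.0596
grasp_force: 0.0
```

>>> {"op": "send_rows", "data": {
  "motion": "-0.4 -3 0 0 0; -0.4 -3 0 0 0; -0.4 -3 0 0 0; -0.4 -3 0 0 0"
}}

```text
clock: 15.15
eef_pos: [0.6509, 0.1104, 0.1652]
tool_rot: [-0.002, 1.0, -0.0, -0.001]
ft_force: [-0.4, 0.1, 0.4]
grip_width: 0.0597
grasp_force: 0.0
```

Run:
```python
from h import *
plan((.652,.1035,.09,1.571))
im=snap('top','t3')
p,a,w,n,c=blob(im,(219,268),'dark',.026); print(p+[.004,-.0015],a,w,n,c)
s=snap('scene','s5')
t=cv2.resize(im[230:310,180:265,::-1],None,fx=5,fy=5,interpolation=cv2.INTER_CUBIC); b=cv2.resize(s[240:340,285:360,::-1],(300,400),interpolation=cv2.INTER_CUBIC)
cv2.imwrite('pics/m5.png',np.hstack([t,b]))
```

```text
clock 15.15 at [0.6509 0.1104 0.1652 1.5755] f [-0.4  0.1  0.4] w 0.0597
x -0.11 y -0.69 z 7.52 twist 0.005
[0.4469563  0.31854768] -0.11842963215054692 [0.11469746 0.05295194] 721 [219.61581137 269.44521498]
```

View pics/m5.png

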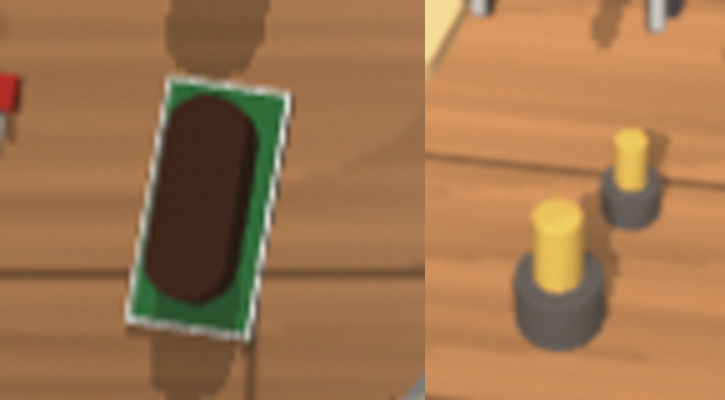

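Run:
```python
from h import *
B=np.array([-.004,.0015,0])
print(pix2world('scene',285+133/4-.4,240+215/4-.4,.064)+B, pix2world('scene',285+134/4-.4,240+325/4-.4,.0)+B)
im=np.load('start.npz')['t']
# top view: brass by hue in tight window
I=im[175:205,290:320]; h=cv2.cvtColor(I,cv2.COLOR_RGB2HSV); m=(h[:,:,0]>19)&(h[:,:,0]<32)&(h[:,:,1]>140)&(h[:,:,2]>140)
v,u=np.where(m); print(len(u),u.mean()+290,v.mean()+175,pix2world('top',u.mean()+290,v.mean()+175,.055)-B)
```

```text
[0.65126334 0.10402541 0.064     ] [0.65444612 0.10368359 0.        ]
42 304.64285714285717 185.11904761904762 [0.65933262 0.10240883 0.055     ]
```

>>> {"op": "send_rows", "data": {
  "motion": "-0.4 0 -0.7 3 0; -0.4 0 -0.7 7 0; -0.4 0 -0.7 7 0; -0.4 0 -0.7 7 0; -0.4 0 -0.7 7 0"
}}

```text
clock: 15.75
eef_pos: [0.6532, 0.1029, 0.0986]
tool_rot: [-0.002, 1.0, 0.0, 0.002]
ft_force: [0.3, -0.0, -0.3]
grip_width: 0.0599
grasp_force: 0.0
```

>>> {"op": "send_rows", "data": {
  "motion": "-0.4 -0.05 0.05 3 0; -0.4 -0.05 0.05 6.4 0; -0.4 -0.05 0.05 6.4 0; -0.4 -0.05 0.05 6.4 0; 0 -0.05 0.05 6.4 0"
}}

```text
clock: 16.25
eef_pos: [0.6546, 0.1032, 0.0349]
tool_rot: [-0.002, 1.0, 0.0, 0.002]
ft_force: [0.3, 0.2, -0.6]
grip_width: 0.0464
grasp_force: 0.0
```

>>> {"op": "send_rows", "data": {
  "motion": "1 0 0 0 0; 1 0 0 0 0; 1 0 0 0 0; 1 0 0 0 0; 1 0 0 0 0"
}}

```text
clock: 16.75
eef_pos: [0.654, 0.1028, 0.0342]
tool_rot: [-0.002, 1.0, 0.0, 0.002]
ft_force: [-0.8, -0.7, 6.9]
grip_width: 0.0202
grasp_force: 58.4
```

>>> {"op": "send_rows", "data": {
  "motion": "1 0 0 -1 0; 1 0 0 -4 0; 1 0 0 -8 0; 1 0 0 -8 0; 1 0 0 -8 0"
}}

```text
clock: 17.25
eef_pos: [0.6529, 0.103, 0.1126]
tool_rot: [-0.002, 1.0, 0.0, 0.001]
ft_force: [0.1, 0.9, -4.9]
grip_width: 0.0202
grasp_force: 59.2
```

```bash
python3 -c "
from h import *
plan((.446,.318,.115,1.571)); s=snap('scene','s6')
cv2.imwrite('pics/s6c.png',cv2.resize(s[180:330,260:390,::-1],None,fx=4,fy=4,interpolation=cv2.INTER_CUBIC))
"
```

```text
clock 17.25 at [0.6529 0.103  0.1126 1.5741] f [ 0.1  0.9 -4.9] w 0.0202
x 20.62 y 21.57 z -0.24 twist 0.003
```

View pics/s6c.png

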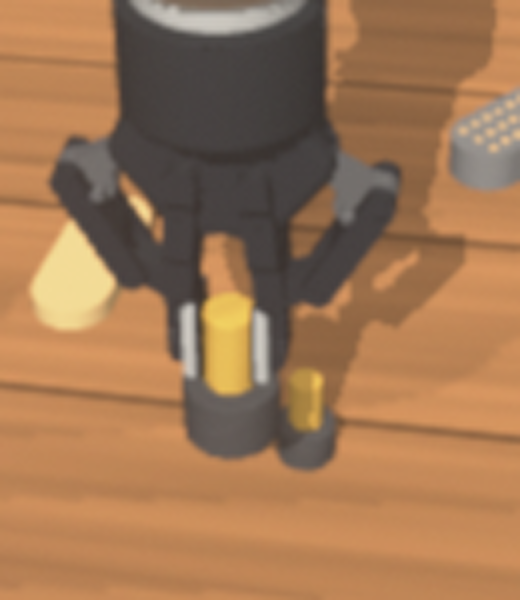

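>>> {"op": "send_rows", "data": {
  "motion": "1 4 0 -1 0; 1 8.5 2 -1 0; 1 13 5 -1 0; 1 17 8 -1 0; 1 20.6 11 -1 0"
}}

```text
clock: 17.8
eef_pos: [0.4431, 0.2111, 0.1195]
tool_rot: [-0.001, 1.0, -0.001, -0.002]
ft_force: [0.8, 0.6, -3.2]
grip_width: 0.02
grasp_force: 59.2
```

>>> {"op": "send_rows", "data": {
  "motion": "1 0 4 0 0; 1 0 8 0 0; 1 0 10.3 0 0; 1 0 10.3 0 0; 1 0 10.3 0 0"
}}

```text
clock: 18.3
eef_pos: [0.4447, 0.3139, 0.1195]
tool_rot: [-0.002, 1.0, -0.002, -0.002]
ft_force: [0.4, 0.5, -3.9]
grip_width: 0.0202
grasp_force: 59.5
```

>>> {"op": "send_rows", "data": {
  "motion": "1 0 0 0 0; 1 0 0 0 0; 1 0 0 0 0"
}}

```text
clock: 18.6
eef_pos: [0.4465, 0.3135, 0.1216]
tool_rot: [-0.001, 1.0, -0.0, -0.0]
ft_force: [-0.9, -0.2, -4.0]
grip_width: 0.0204
grasp_force: 59.5
```

```bash
python3 -c "
from h import *
plan((.446,.318,.079,1.571))
"
```

```text
clock 18.6 at [0.4465 0.3135 0.1216 1.5726] f [-0.9 -0.2 -4. ] w 0.0204
x 0.05 y 0.45 z 4.26 twist 0.002
```

>>> {"op": "send_rows", "data": {
  "motion": "1 0 0.45 2 0; 1 0 0.45 3.8 0; 1 0 0.45 3.8 0; 1 0 0.45 3.8 0; 1 0 0.45 3.8 0"
}}

```text
clock: 19.1
eef_pos: [0.4473, 0.3193, 0.0849]
tool_rot: [-0.001, 1.0, 0.001, 0.001]
ft_force: [0.1, -0.1, -3.6]
grip_width: 0.0204
grasp_force: 59.6
```

>>> {"op": "send_rows", "data": {
  "motion": "1 0 0 0.2 0; 1 0 0 0.4 0; 1 0 0 0.4 0; 1 0 0 0.4 0"
}}

```text
clock: 19.5
eef_pos: [0.4464, 0.3191, 0.0799]
tool_rot: [-0.002, 1.0, 0.0, 0.0]
ft_force: [0.3, 1.4, -4.0]
grip_width: 0.0203
grasp_force: 59.6
```

```bash
python3 -c "
from h import *
plan((.446,.318,.079,1.571)); s=snap('scene','s7')
cv2.imwrite('pics/s7c.png',cv2.resize(s[150:290,380:510,::-1],None,fx=4,fy=4,interpolation=cv2.INTER_CUBIC))
"
```

```text
clock 19.5 at [0.4464 0.3191 0.0799 1.5741] f [ 0.3  1.4 -4. ] w 0.0203
x 0.04 y -0.11 z 0.09 twist 0.003
```

View pics/s7c.png

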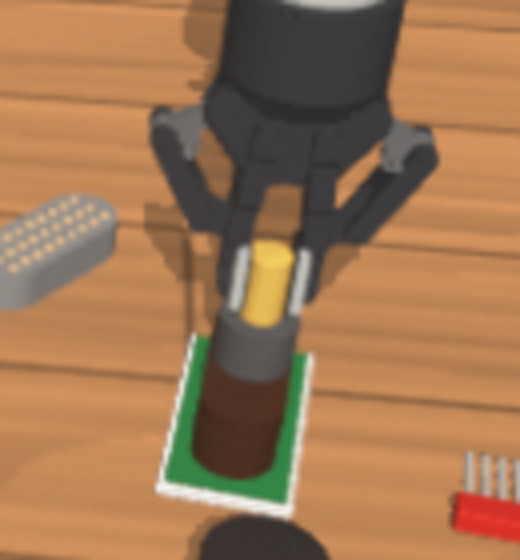

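The weight hangs upright over the walnut stack (disc near px (444,236)), just above contact. Lower and release.

>>> {"op": "send_rows", "data": {
  "motion": "1 0 0 0.1 0; 1 0 0 0.2 0; 1 0 0 0.2 0; 1 0 0 0.2 0; 1 0 0 0.2 0"
}}

```text
clock: 20.05
eef_pos: [0.4466, 0.3192, 0.0782]
tool_rot: [-0.002, 1.0, 0.0, 0.0]
ft_force: [-1.9, -0.9, 1.6]
grip_width: 0.0204
grasp_force: 60.1
```

>>> {"op": "send_rows", "data": {
  "motion": "0.7 0 0 0 0; 0.4 0 0 0 0; 0 0 0 0 0; 0 0 0 0 0; 0 0 0 0 0"
}}

```text
clock: 20.55
eef_pos: [0.4466, 0.3191, 0.0778]
tool_rot: [-0.002, 1.0, 0.0, 0.0]
ft_force: [-0.0, -0.4, -0.4]
grip_width: 0.0425
grasp_force: 0.0
```

>>> {"op": "send_rows", "data": {
  "motion": "0 0 0 -1 0; 0 0 0 -4 0; 0 0 0 -8 0; 0 0 0 -8 0; 0 0 0 -8 0"
}}

```text
clock: 21.05
eef_pos: [0.4474, 0.3197, 0.1597]
tool_rot: [-0.002, 1.0, 0.001, 0.002]
ft_force: [0.3, -0.5, -0.8]
grip_width: 0.0425
grasp_force: 0.0
```

```bash
python3 -c "
from h import *
plan((.4745,-.3225,.16,1.476),(.4745,-.3225,.005,1.476)); 
"
```

```text
clock 21.05 at [0.4474 0.3197 0.1597 1.574 ] f [ 0.3 -0.5 -0.8] w 0.0425
x -2.50 y -64.23 z -0.03 twist 0.098
x 0.00 y 0.00 z 15.50 twist -0.000
```

>>> {"op": "send_rows", "data": {
  "motion": "-0.4 -0.1 -4 -0.5 0; -0.4 -0.3 -8.8 -0.5 0.02; -0.4 -0.5 -13.6 -0.5 0.02; -0.4 -0.7 -18.4 -0.5 0.02; -0.4 -1 -23.2 -0.5 0.05"
}}

```text
clock: 21.55
eef_pos: [0.4559, 0.0852, 0.1617]
tool_rot: [0.023, 1.0, -0.0, -0.001]
ft_force: [1.2, 0.9, 0.5]
grip_width: 0.0597
grasp_force: 0.0
```

>>> {"op": "send_rows", "data": {
  "motion": "-0.4 -0.1 -4.8 0 0; -0.4 -0.3 -9.6 0 0.02; -0.4 -0.5 -14.4 0 0.02; -0.4 -0.7 -19.2 0 0.02; -0.4 -1 -24 0 0.05"
}}

```text
clock: 22.05
eef_pos: [0.4546, -0.1547, 0.1618]
tool_rot: [0.049, 0.999, 0.0, -0.001]
ft_force: [1.6, -0.6, 0.3]
grip_width: 0.0598
grasp_force: 0.0
```

>>> {"op": "send_rows", "data": {
  "motion": "-0.4 -0.1 -4.8 0 0; -0.4 -0.3 -9.6 1 0; -0.4 -0.5 -14 2 0; -0.4 -0.5 -14 2 0; -0.4 -0.5 -14 2 0"
}}

```text
clock: 22.55
eef_pos: [0.446, -0.2931, 0.141]
tool_rot: [0.05, 0.999, 0.001, -0.002]
ft_force: [-0.4, -0.3, -0.6]
grip_width: 0.0599
grasp_force: 0.0
```

Run:
```python
from h import *
vision.camera('scene'); vision.camera('scene')
plan((.4745,-.3225,.005,1.476)); 
im=snap('top','t8'); s=snap('scene','s8')
for q,k,z in(((378,200),'blue',.008),((348,264),'pale',.006),((219,268),'dark',.026)):
    p,a,w,n,c=blob(im,q,k,z); print(k,p+[.004,-.0015],a,n)
a=cv2.resize(s[160:280,90:220,::-1],(520,480),interpolation=cv2.INTER_CUBIC); b=cv2.resize(s[180:300,400:470,::-1],(280,480),interpolation=cv2.INTER_CUBIC)
cv2.imwrite('pics/s8c.png',np.hstack([a,b]))
```

```text
clock 22.65 at [ 0.4469 -0.2918  0.1421  1.4748] f [ 1.  -0.3  0.3] w 0.0599
x -3.04 y -2.79 z 13.71 twist -0.001
blue [ 0.63605349 -0.09107784] 0.296124310305689 1010
pale [ 0.46387631 -0.00843637] -0.11161219362810115 601
dark [0.4455373  0.31680837] -0.1501120311376818 636
```

View pics/s8c.png

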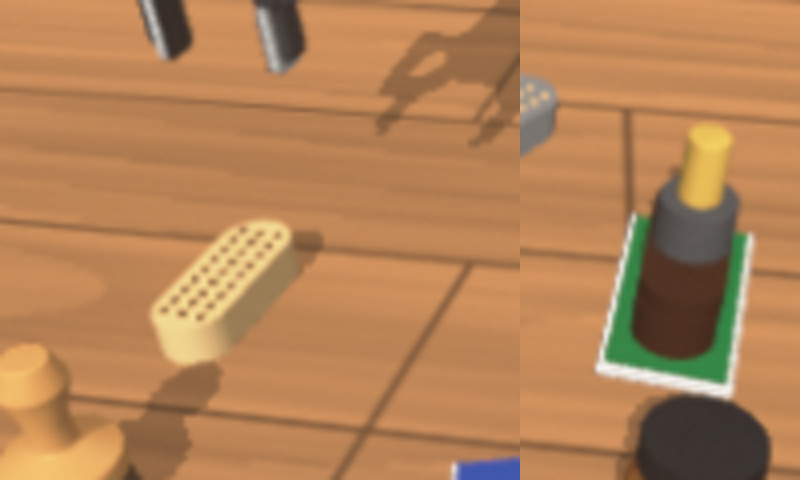

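>>> {"op": "send_rows", "data": {
  "motion": "-0.4 -1.5 -1.5 0 0; -0.4 -3 -2.9 3 0; -0.4 -3 -2.9 7 0; -0.4 -3 -2.9 9 0; -0.4 -3 -2.9 9 0"
}}

```text
clock: 23.25
eef_pos: [0.4725, -0.3217, 0.0496]
tool_rot: [0.047, 0.999, 0.002, -0.003]
ft_force: [-0.7, -0.4, -0.3]
grip_width: 0.0599
grasp_force: 0.0
```

>>> {"op": "send_rows", "data": {
  "motion": "-0.4 0 0 0 0; -0.4 0 0 0 0; -0.4 0 0 0 0"
}}

```text
clock: 23.55
eef_pos: [0.4759, -0.3253, 0.0549]
tool_rot: [0.048, 0.999, -0.001, 0.002]
ft_force: [-0.5, 1.0, 0.0]
grip_width: 0.0597
grasp_force: 0.0
```

Run:
```python
from h import *
plan((.4745,-.3235,.005,1.476));
```

```text
clock 23.55 at [ 0.4759 -0.3253  0.0549  1.4746] f [-0.5  1.   0. ] w 0.0597
x 0.15 y 0.16 z 4.99 twist -0.001
```

>>> {"op": "send_rows", "data": {
  "motion": "-0.4 0.1 0.15 2 0; -0.4 0.1 0.15 5 0; -0.4 0.1 0.15 5 0; -0.4 0.1 0.15 5 0; 0 0.1 0.15 5 0"
}}

```text
clock: 24.05
eef_pos: [0.4749, -0.3238, 0.0046]
tool_rot: [0.048, 0.999, -0.001, 0.001]
ft_force: [-0.6, 1.0, 0.8]
grip_width: 0.0465
grasp_force: 0.5
```

>>> {"op": "send_rows", "data": {
  "motion": "1 0 0 0 0; 1 0 0 0 0; 1 0 0 0 0; 1 0 0 0 0; 1 0 0 0 0"
}}

```text
clock: 24.55
eef_pos: [0.4753, -0.3242, 0.0051]
tool_rot: [0.048, 0.999, -0.001, 0.002]
ft_force: [0.1, 0.1, 6.5]
grip_width: 0.0408
grasp_force: 62.9
```

>>> {"op": "send_rows", "data": {
  "motion": "1 0 0 -1 0; 1 0 0 -4 0; 1 0 0 -8 0; 1 0 0 -9 0; 1 0 0 -9 0"
}}

```text
clock: 25.05
eef_pos: [0.4752, -0.3243, 0.0957]
tool_rot: [0.048, 0.999, -0.002, 0.002]
ft_force: [-0.0, -0.2, -0.9]
grip_width: 0.0406
grasp_force: 62.0
```

Run:
```python
from h import *
plan((.636,-.091,.05,1.866));
```

```text
clock 25.05 at [ 0.4752 -0.3243  0.0957  1.474 ] f [-0.  -0.2 -0.9] w 0.0406
x -13.75 y 24.77 z 4.57 twist -0.392
```

>>> {"op": "send_rows", "data": {
  "motion": "1 0 4 0 -0.05; 1 -1 8.5 0 -0.12; 1 -2.5 13 0 -0.2; 1 -5 17 0 -0.28; 1 -8 20.5 0 -0.34"
}}

```text
clock: 25.55
eef_pos: [0.5717, -0.1245, 0.0911]
tool_rot: [-0.123, 0.992, 0.001, -0.002]
ft_force: [2.1, -0.5, -1.4]
grip_width: 0.0404
grasp_force: 62.0
```

>>> {"op": "send_rows", "data": {
  "motion": "1 0 0 0 0; 1 0 0 0 0; 1 0 0 0 0"
}}

```text
clock: 25.85
eef_pos: [0.5714, -0.1271, 0.0913]
tool_rot: [-0.121, 0.993, 0.0, -0.002]
ft_force: [-0.7, -0.6, -2.0]
grip_width: 0.0411
grasp_force: 62.0
```

Run:
```python
from h import *
plan((.636,-.091,.05,1.866));
```

```text
clock 25.85 at [ 0.5714 -0.1271  0.0913  1.8132] f [-0.7 -0.6 -2. ] w 0.0411
x -7.13 y 1.96 z 4.13 twist -0.053
```

>>> {"op": "send_rows", "data": {
  "motion": "1 -3.5 1 0 -0.05; 1 -7.1 2 2 -0.053; 1 -7.1 2 4.1 -0.053; 1 -7.1 2 4.1 -0.053; 1 -7.1 2 4.1 -0.053"
}}

```text
clock: 26.35
eef_pos: [0.6353, -0.0916, 0.051]
tool_rot: [-0.147, 0.989, 0.0, -0.002]
ft_force: [0.1, 0.7, -0.3]
grip_width: 0.0405
grasp_force: 62.0
```

>>> {"op": "send_rows", "data": {
  "motion": "1 0 0 0 0; 1 0 0 0 0; 1 0 0 0 0"
}}

```text
clock: 26.65
eef_pos: [0.6375, -0.0909, 0.0532]
tool_rot: [-0.147, 0.989, -0.0, 0.001]
ft_force: [0.4, 0.3, -0.9]
grip_width: 0.0405
grasp_force: 62.0
```

Run:
```python
from h import *
plan((.636,-.091,.0145,1.866));
```

```text
clock 26.65 at [ 0.6375 -0.0909  0.0532  1.8662] f [ 0.4  0.3 -0.9] w 0.0405
x 0.15 y 0.03 z 3.87 twist 0.000
```

>>> {"op": "send_rows", "data": {
  "motion": "1 0.15 0 2 0; 1 0.15 0 3.3 0; 1 0.15 0 3.9 0; 1 0.15 0 3.9 0; 1 0.15 0 3.9 0"
}}

```text
clock: 27.15
eef_pos: [0.6355, -0.0907, 0.0131]
tool_rot: [-0.148, 0.989, 0.0, -0.0]
ft_force: [-1.7, -0.4, 3.2]
grip_width: 0.0412
grasp_force: 62.2
```

>>> {"op": "send_rows", "data": {
  "motion": "0.4 0 0 0 0; 0 0 0 0 0; -0.4 0 0 0 0; -0.4 0 0 0 0; -0.4 0 0 -1 0"
}}

```text
clock: 27.65
eef_pos: [0.6344, -0.0905, 0.0214]
tool_rot: [-0.148, 0.989, 0.001, -0.002]
ft_force: [-0.4, -0.1, -0.0]
grip_width: 0.0597
grasp_force: 0.0
```

>>> {"op": "send_rows", "data": {
  "motion": "-0.4 0 0 -4 0; -0.4 0 0 -8 0; -0.4 4 0 -9 0.1; -0.4 8 0 -9 0.2; -0.4 8 0 -9 0.2"
}}

```text
clock: 28.15
eef_pos: [0.5529, -0.1146, 0.1128]
tool_rot: [-0.046, 0.999, 0.0, -0.003]
ft_force: [-0.5, 0.4, -0.6]
grip_width: 0.0598
grasp_force: 0.0
```

Run:
```python
from h import *
vision.camera('scene')
plan((.4635,-.0085,.05,1.459))
im=snap('top','t9')
for q,k,z in(((378,200),'pale',.020),((348,264),'pale',.006)):
    p,a,w,n,c=blob(im,q,k,z); print(k,p+[.004,-.0015],a,n,c)
```

```text
clock 28.2 at [ 0.5564 -0.1145  0.1134  1.6656] f [1.3 0.2 0.2] w 0.0597
x 8.24 y 11.43 z 6.34 twist 0.207
pale [ 0.65367642 -0.0905345 ] 0.12515899488162852 392 [378.52806122 191.07142857]
pale [ 0.46386219 -0.00825268] -0.11503543367171609 584 [347.77910959 263.75      ]
```

>>> {"op": "send_rows", "data": {
  "motion": "-0.4 3 3.5 0 0.06; -0.4 6 7.5 0 0.12; -0.4 8.1 11.4 2 0.2; -0.4 8.1 11.4 5 0.207; -0.4 8.1 11.4 6.3 0.207"
}}

```text
clock: 28.75
eef_pos: [0.4676, -0.0067, 0.0487]
tool_rot: [0.053, 0.999, 0.0, -0.0]
ft_force: [-0.2, -0.4, -0.3]
grip_width: 0.06
grasp_force: 0.0
```

>>> {"op": "send_rows", "data": {
  "motion": "-0.4 0 0 0 0; -0.4 0 0 0 0; -0.4 0 0 0 0"
}}

```text
clock: 29.05
eef_pos: [0.4695, -0.0085, 0.0508]
tool_rot: [0.055, 0.998, 0.0, 0.001]
ft_force: [-0.4, 0.2, 0.4]
grip_width: 0.0595
grasp_force: 0.0
```

Run:
```python
from h import *
plan((.4635,-.0085,.003,1.459))
im=snap('top','t10')
p,a,w,n,c=blob(im,(378,200),'pale',.020); print(p+[.004,-.0015],a,w,n,c)
```

```text
clock 29.05 at [ 0.4695 -0.0085  0.0508  1.4601] f [-0.4  0.2  0.4] w 0.0595
x 0.60 y -0.07 z 4.78 twist 0.001
[ 0.2133641 -0.0685748] -0.09972962527784368 [0.77376725 0.40507855] 26520 [373.63842383 364.61451735]
```

>>> {"op": "send_rows", "data": {
  "motion": "-0.4 0.6 0 2 0; -0.4 0.6 0 4.75 0; -0.4 0.6 0 4.75 0; -0.4 0.6 0 4.75 0; 0 0.6 0 4.75 0"
}}

```text
clock: 29.6
eef_pos: [0.4632, -0.0079, 0.0037]
tool_rot: [0.055, 0.998, 0.0, 0.001]
ft_force: [-0.2, 0.6, 0.6]
grip_width: 0.0469
grasp_force: 0.0
```

>>> {"op": "send_rows", "data": {
  "motion": "1 0 0 0 0; 1 0 0 0 0; 1 0 0 0 0; 1 0 0 0 0; 1 0 0 0 0"
}}

```text
clock: 30.1
eef_pos: [0.4633, -0.0079, 0.0042]
tool_rot: [0.055, 0.998, -0.0, 0.002]
ft_force: [0.3, -0.1, 6.1]
grip_width: 0.0399
grasp_force: 60.7
```

>>> {"op": "send_rows", "data": {
  "motion": "1 0 0 -1 0; 1 0 0 -4 0; 1 0 0 -8 0; 1 0 0 -9 0; 1 0 0 -9 0"
}}

```text
clock: 30.6
eef_pos: [0.4638, -0.0078, 0.095]
tool_rot: [0.055, 0.998, 0.0, 0.003]
ft_force: [0.8, 0.8, -1.1]
grip_width: 0.0397
grasp_force: 60.6
```

Run:
```python
from h import *
plan((.636,-.091,.07,1.866))
im=snap('top','t11')
cv2.imwrite('pics/t11c.png',cv2.resize(im[160:290,310:430,::-1],None,fx=4,fy=4,interpolation=cv2.INTER_CUBIC))
```

```text
clock 30.6 at [ 0.4638 -0.0078  0.095   1.4601] f [ 0.8  0.8 -1.1] w 0.0397
x -18.03 y -6.37 z 2.50 twist -0.406
```

View pics/t11c.png

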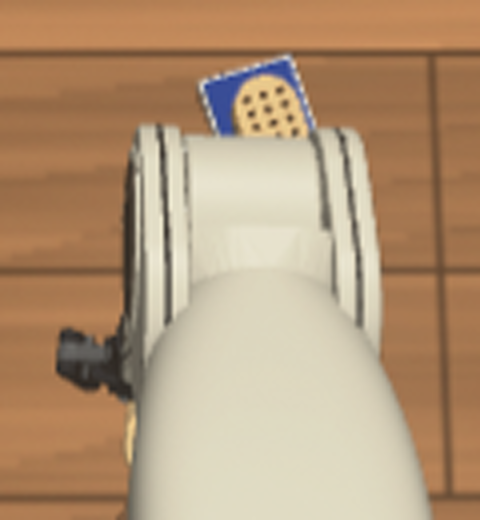

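>>> {"op": "send_rows", "data": {
  "motion": "1 -4 -1.5 0 -0.1; 1 -8.5 -3 0 -0.2; 1 -12 -4.5 0 -0.3; 1 -15 -6 0 -0.4; 1 -18 -6.4 0 -0.406"
}}

```text
clock: 31.15
eef_pos: [0.633, -0.0929, 0.0895]
tool_rot: [-0.147, 0.989, 0.0, -0.002]
ft_force: [0.8, -0.6, 0.3]
grip_width: 0.0401
grasp_force: 60.6
```

>>> {"op": "send_rows", "data": {
  "motion": "1 0 0 0 0; 1 0 0 0 0; 1 0 0 0 0; 1 0 0 0 0"
}}

```text
clock: 31.55
eef_pos: [0.6322, -0.0907, 0.0918]
tool_rot: [-0.147, 0.989, 0.0, -0.001]
ft_force: [0.5, 0.3, 0.2]
grip_width: 0.04
grasp_force: 60.6
```

Run:
```python
from h import *
plan((.6365,-.0915,.042,1.866))
s=snap('scene','s12')
cv2.imwrite('pics/s12c.png',cv2.resize(s[230:340,170:270,::-1],None,fx=5,fy=5,interpolation=cv2.INTER_CUBIC))
```

```text
clock 31.55 at [ 0.6322 -0.0907  0.0918  1.8665] f [0.5 0.3 0.2] w 0.04
x -0.39 y -0.20 z 4.98 twist 0.001
```

View pics/s12c.png

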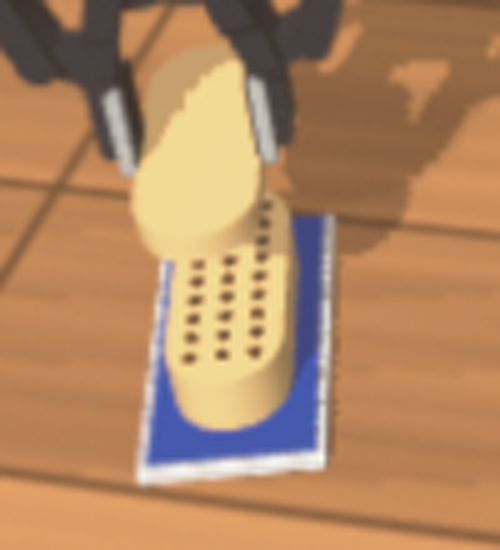

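Stock sits centred on the blue board within ~3 mm, and the cover hangs parallel above it. Lower.

>>> {"op": "send_rows", "data": {
  "motion": "1 -0.4 -0.25 2 0; 1 -0.4 -0.25 4 0; 1 -0.4 -0.25 4.9 0; 1 -0.4 -0.25 4.9 0; 1 -0.4 -0.25 4.9 0"
}}

```text
clock: 32.1
eef_pos: [0.6382, -0.0923, 0.044]
tool_rot: [-0.147, 0.989, -0.0, 0.0]
ft_force: [-0.3, -0.4, -0.3]
grip_width: 0.0395
grasp_force: 60.6
```

>>> {"op": "send_rows", "data": {
  "motion": "1 0 0 0 0; 1 0 0 0 0; 1 0 0 0 0"
}}

```text
clock: 32.4
eef_pos: [0.6386, -0.0925, 0.0442]
tool_rot: [-0.147, 0.989, -0.0, 0.001]
ft_force: [-0.2, -0.1, -0.1]
grip_width: 0.0397
grasp_force: 60.6
```

Run:
```python
from h import *
plan((.6365,-.0915,.0365,1.866))
s=snap('scene','s13')
a=s[230:340,170:270,::-1].astype(float)
cv2.imwrite('pics/s13c.png',cv2.resize(a.astype(np.uint8),None,fx=5,fy=5,interpolation=cv2.INTER_CUBIC))
```

```text
clock 32.4 at [ 0.6386 -0.0925  0.0442  1.866 ] f [-0.2 -0.1 -0.1] w 0.0397
x 0.17 y 0.16 z 0.77 twist 0.000
```

View pics/s13c.png

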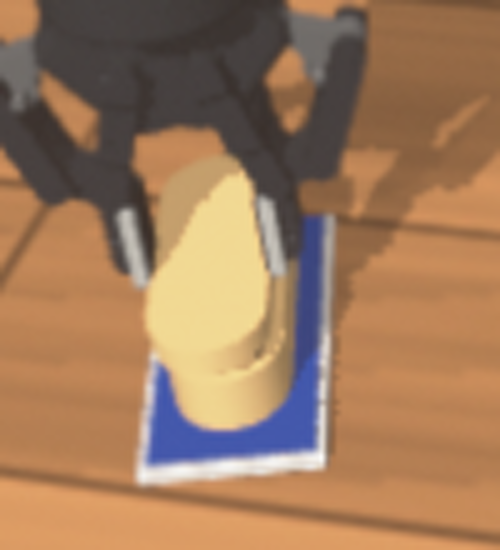

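>>> {"op": "send_rows", "data": {
  "motion": "1 0.4 0.4 0 0; 1 0.4 0.4 0.4 0; 1 0.4 0.4 0.5 0; 1 0.4 0.4 0.5 0; 1 0.4 0.4 0.5 0"
}}

```text
clock: 32.95
eef_pos: [0.633, -0.0898, 0.0381]
tool_rot: [-0.147, 0.989, 0.0, -0.0]
ft_force: [0.4, 0.9, -0.1]
grip_width: 0.0399
grasp_force: 60.6
```

Run:
```python
from h import *
vision.camera('scene');vision.camera('scene')
plan((.6365,-.0915,.0365,1.866))
s=snap('scene','s14')
a=s[230:340,170:270,::-1].astype(float)
cv2.imwrite('pics/s14c.png',cv2.resize(a.astype(np.uint8),None,fx=5,fy=5,interpolation=cv2.INTER_CUBIC))
```

```text
clock 33.05 at [ 0.6332 -0.0898  0.0383  1.866 ] f [ 0.4 -0.2  0.1] w 0.0401
x -0.27 y -0.25 z 0.18 twist 0.000
```

View pics/s14c.png

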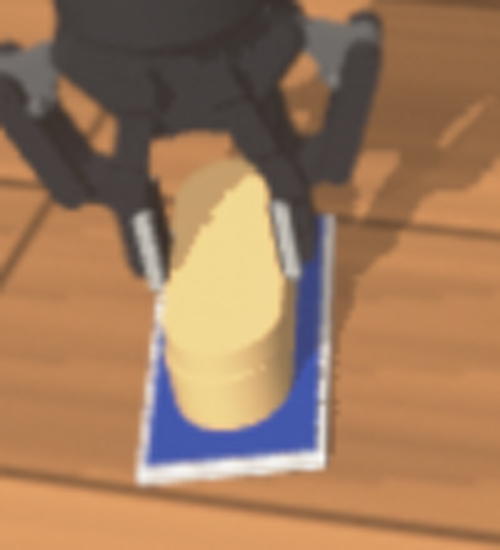

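>>> {"op": "send_rows", "data": {
  "motion": "1 0 0.15 0 0; 1 0 0.15 0.2 0; 1 0 0.15 0.25 0; 1 0 0.15 0.25 0; 1 0 0.15 0.25 0"
}}

```text
clock: 33.6
eef_pos: [0.6329, -0.0883, 0.0362]
tool_rot: [-0.147, 0.989, 0.0, 0.0]
ft_force: [-0.3, 1.1, 3.4]
grip_width: 0.0397
grasp_force: 61.0
```

>>> {"op": "send_rows", "data": {
  "motion": "0.4 0 0 0 0; 0 0 0 0 0; -0.4 0 0 0 0; -0.4 0 0 0 0; -0.4 0 0 -1 0"
}}

```text
clock: 34.1
eef_pos: [0.631, -0.0882, 0.0441]
tool_rot: [-0.147, 0.989, 0.001, -0.002]
ft_force: [0.0, 0.2, -0.1]
grip_width: 0.0595
grasp_force: 0.0
```

>>> {"op": "send_rows", "data": {
  "motion": "-0.4 0 0 -4 0; -0.4 0 0 -8 0; -0.4 4 0 -9 0; -0.4 8 0 -9 0; -0.4 12 0 -9 0"
}}

```text
clock: 34.6
eef_pos: [0.5174, -0.1237, 0.1373]
tool_rot: [-0.147, 0.989, -0.001, 0.001]
ft_force: [0.6, -1.2, 0.4]
grip_width: 0.0597
grasp_force: 0.0
```

>>> {"op": "send_rows", "data": {
  "motion": "-0.4 4 -4 0 0; -0.4 8 -8 0 0; -0.4 10 -12 0 0; -0.4 10 -16 0 0; -0.4 10 -20 0 0"
}}

```text
clock: 35.1
eef_pos: [0.4797, -0.3464, 0.1372]
tool_rot: [-0.146, 0.989, -0.001, 0.001]
ft_force: [1.0, 0.4, 0.1]
grip_width: 0.0599
grasp_force: 0.0
```

Run:
```python
from h import *
vision.camera('scene')
plan((.6365,-.0915,.0365,1.866))
im=snap('top','t15'); s=snap('scene','s15')
B=np.array([.004,-.0015])
for q,k,z in(((378,196),'pale',.026),((219,268),'dark',.026)):
    p,a,w,n,c=blob(im,q,k,z); print(k,p+B,a,w,n,c)
m=mask(s,'pale'); n,l,st,c=cv2.connectedComponentsWithStats(m)
print([(st[i].tolist(),c[i].round()) for i in range(1,n) if st[i,4]>60])
for n_ in "jar_c round_brush_c comb_c weight_c walnut_cover_c".split():
    print(n_,[(np.round(b["rect"]).astype(int).tolist(),round(b["conf"],2)) for b in boxes_of('top',n_)][:3])
```

```text
clock 35.15 at [ 0.482  -0.3524  0.1366  1.8604] f [ 4.6 -6.   0.6] w 0.0598
x -22.26 y 20.59 z 10.01 twist -0.006
pale [ 0.63869265 -0.09555725] 0.31088515586801213 [0.12167877 0.05409392] 693 [380.92063492 196.002886  ]
dark [0.44555719 0.31673527] -0.15097118264798137 [0.12085266 0.05173496] 638 [220.31034483 269.99529781]
[([31, 0, 71, 63, 1810], array([66., 20.])), ([158, 0, 172, 100, 9264], array([240.,  45.])), ([339, 0, 292, 93, 10307], array([474.,  34.])), ([633, 0, 7, 21, 80], array([637.,   7.])), ([107, 14, 55, 79, 2890], array([134.,  53.])), ([58, 40, 61, 52, 1011], array([84., 72.])), ([366, 90, 142, 18, 1293], array([438.,  98.])), ([284, 105, 75, 64, 2329], array([320., 144.])), ([55, 133, 23, 5, 63], array([ 66., 135.])), ([375, 199, 32, 19, 204], array([391., 208.])), ([419, 238, 40, 41, 202], array([440., 267.])), ([197, 262, 38, 65, 1338], array([214., 292.])), ([425, 313, 34, 21, 430], array([440., 324.])), ([0, 373, 66, 51, 962], array([ 26., 399.]))]
jar_c [([225, 196, 27, 32], 0.72), ([228, 268, 0, 7], 0.35)]
round_brush_c [([379, 200, 35, 46], 0.33)]
comb_c [([162, 253, 43, 27], 0.67), ([381, 198, 22, 41], 0.57)]
weight_c [([216, 268, 17, 16], 0.78), ([296, 218, 12, 14], 0.46)]
walnut_cover_c [([220, 271, 18, 42], 0.94)]
```

Run:
```python
from h import *
vision.camera('top'); s=snap('scene','s16')
plan((.48,-.2,.2,1.866))
for cam in('scene','top'):
  for n_ in ("round_brush_c","beech_cover_c"):
    print(cam,n_,[(np.round(b["rect"]).astype(int).tolist(),round(b["conf"],2)) for b in boxes_of(cam,n_)][:3])
a=cv2.imread('pics/scene0.png')[225:310,80:135].astype(int); b=s[225:310,80:135,::-1].astype(int)
print(np.abs(a-b).mean(), bot.get_obs()['ft_force'],bot.get_obs()['joint_vel'])
```

```text
clock 35.6 at [ 0.4804 -0.3425  0.1362  1.8677] f [0.  1.5 0.4] w 0.0598
x -4.13 y 13.64 z -6.38 twist 0.002
scene round_brush_c [([108, 272, 39, 57], 0.76)]
scene beech_cover_c [([217, 282, 26, 47], 0.64)]
top round_brush_c [([466, 198, 29, 33], 0.71)]
top beech_cover_c [([382, 198, 27, 45], 0.69)]
1.8203208556149733 [-0.58797182 -0.41370935 -0.51099564] [-0.00512658  0.00420273  0.00455223 -0.00021264 -0.00018268  0.00083531]
```

```bash
python3 -c "
from h import *
print(workorder.job_done())"
```

```text
the job is handed in; nothing more can be done
None
```

Both brush backs are laid up on their boards with the weight standing on the walnut cover, and the job is handed in. By the camera readings, parts are within about 5 mm of centre, but no verdict came back. I viewed 15 pictures, one over the limit of 14.

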